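Load the tube viewing stand and clamp its lens leg at the index

ROBOT

A 6-joint arm with a two-finger parallel gripper is mounted at the origin on the work surface. World frame = base frame: x ahead of the robot, y to its left, z up, the work surface at z = 0. Lengths are in m, angles in rad, forces in N, time in s.
With the tool pointing down it reaches from about 0.275 to 0.875 m from the base axis. Payload 12.5 kg.
Tool frame: the origin (TCP) lies midway between the tips of the shut fingers; the grasp point (between the pads) lies 19 mm behind it; z points along the fingers, y is the line along which they close (so a half turn about z gives the same grasp; the last joint's range is limited). The gripper opens to 85 mm and grips with 20 to 120 N. Pads are 22 mm wide; open, the fingers measure 114 mm over their backs; the gripper's body (76 mm by 85 mm) begins 54 mm behind the grasp point. The pads swing forward as they close: fully open they stand 13 mm farther back than shut.
Start: joints at [-1.304, 0.351, 1.652, -0, 1.139, -0.085], TCP at [0.19, -0.516, 0.231] pointing down, gripper open.
Joint ranges: [-2.75, 2.75], [-0.79, 2.1], [0.01, 2.65], [-1.57, 4.71], [0.07, 3.14], [-2.87, 2.87]. Speed limits (rad/s): [2.22, 2.22, 2.79, 3.14, 3.14, 3.14].

INTERFACE

Orientations are given as a 3x3 rotation matrix whose columns are the frame's x, y, z axes.
In Python, from station import readout, camera, ctrl gives the robot as it stands.
- The arm moves only by the tool carry_out, never from a script. Its argument "series" is a list of rows, each an object of numbers: "tx", "ty", "tz": the shift along the tool's x, y, z in mm; "rx", "ry", "rz": the turn, a rotation vector about the tool's x, y, z in rad. In form: [{"tx": .., "ty": .., "tz": .., "rx": .., "ry": .., "rz": ..}, ...]. A call has 1 to 20 rows; each row is the pose to reach, as a shift and turn from the pose commanded when the call began, along the tool's axes at that moment; what a row does not reach only later rows make up. A row lasts 1/8 s, in which the tool goes at most 62.5 mm and 10.7 degrees, less where a joint would pass 70% of its speed; a pose out of reach is approached as far as the arm can. A call with a gripper value outside its range is refused whole. "fingers" is the closure, from -1 (fully open) to 1 (shut), set as the call begins (left out, the last holds). The fingers move at their own pace and stop on an object; "squeeze" is the grip in N (left out, the last holds). Time passes only in rows, so rows that repeat a pose let the fingers close. It gives the time, the measured TCP pose, the force, the opening and the grip force at its end, in the units of the state.
- readout.get_obs(): the state, without advancing time (a new reading comes with each control period).
- camera(name): name is "scene" or "side" or "wrist"; returns a dict with "pixels" (480x640x3 uint8, red, green, blue), "range_z" (480x640 float32, m along the optical axis (not along the pixel's ray), 0 where there is no reading), "fx", "fy", "cx", "cy" (pixels), "xyz" and "orientation" of the camera in the world. Camera axes: x right, y down, z forward; pixel columns grow to the right and rows downward; lengths in m; the calibration is good to about 2 mm. The wrist camera is an equidistant fisheye: a pixel r from the principal point sees the ray r / f radians off the axis. A picture is of the moment at which its call begins.
- ctrl.job_done(): hands the job in; it is judged then, once.
The state is a dict: "clock": time; "joint_pos": joint angles; "joint_velocities": joint speeds; "tau": joint torques, N m; "ee_pos": TCP position; "eef_rot": TCP orientation; "contact_force": force on the tool from outside, world axes, zero at the start; "wrist_torque": the same for the moment, N m; "opening": finger opening in m; "grip_force": force on a finger pad.
Only numpy, scipy, OpenCV 4.12 (cv2) and the standard library are available. Lean on these libraries where they do the work, as an engineer would, in place of code of your own. Each camera call takes 0.05 s, during which the arm holds its last target. There are 200 camera calls.

TASK

Take the one tall tube out of the rack and stand it fully down in the holder hole of the viewing stand, letting go of it. Then use the finger tab to slide the lens leg out until its pointer is opposite the small index block, and while holding it there squeeze the cam lever fully shut against the leg. Finish still holding: keep leg and lever pinched together between the fingers with the pointer at the index, do not let go at the end; leave the short tubes and the other things on the table alone.

Things in the scene. Friction and masses are not known exactly. Their poses are not given: they have to be found in the camera images.
- tube_mid (a point): Centre, half-way up (60 mm above its foot), of the tall tube: clear round tube, 16 mm diameter, 120 mm long, the top 18 mm being a grey cap of 19 mm diameter; about 30 g. z points up the tube. It starts in one of the three rack holes, its foot 10 mm above the table. It is the only tall one; the two short tubes are alike but 90 mm long.
- rack: White fixed block with a row of three holes along its x axis, at x = -55, 0 and +55 mm. 170 x 50 x 60 mm high; origin at the centre of its underside, z up. The holes are 19 mm wide and 50 mm deep, so the tall tube stands 70 mm out of the rack and the short ones 40 mm.
- stand: Viewing stand, fixed: grey base plate 300 (x) x 120 (y) x 12 mm, origin at the centre of its underside on the table, z up. +x is the way the lens leg slides out; the lever is on the +y side of the leg, the finger tab, pointer and index on the -y side. At x = -115 stands a white holder block 50 x 50 mm, top at z = 60. At x = -55 to -25 an aluminium clamp collar, y = -14 to +14, top at z = 62, through which the leg slides.
- holder_hole (a point): Centre of the mouth of the holder hole in the top of the white holder block, 60 mm above the table. Hole 20 mm wide with a countersunk mouth 30 mm wide (5 mm deep at 45 degrees), 40 mm deep in all, upright: a tube fully down has its foot 20 mm above the table.
- leg (a joint): How far the lens leg is slid out, m: 0 fully in (start), 0.055 at the stop. A flat steel bar along the stand's x axis on its centre line, 12 mm thick (y = -6 to +6), z = 28 to 52 mm above the table, with a round lens of 62 mm diameter at its outer end (in stand frame x = leg + 68 to 80 mm, centre 98 mm above the table). A spring pulls it in with 3 N at 0, 4.5 N at 0.04, so it slides back when let go; it is not stopped by the lever, which leaves the spring acting.
- tab (a point): On the leg's finger tab: a thin upright plate, 6 mm thick, sticking out from the bar in the stand's -y direction from y = -6 to -46 mm, from 27 to 61 mm above the table. The point lies on the tab's inner face (the one toward the holder, -x), at y = -30, 44 mm above the table; its x in the stand frame is leg - 7 mm. A finger pushing this face toward +x draws the leg out. Nothing but the base plate lies at y below -14 mm between the collar and the tab.
- pointer (a point): Tip of the thin dark pointer on the leg, 20 mm above the table, on the -y side; its x in the stand frame is leg + 40 mm.
- index_mark (a point): Centre of the small fixed steel index block on the base plate, 10 (along the stand's x) x 20 x 12 mm, resting on the plate (this point 18 mm above the table), just outside the pointer's path. Axes parallel to the stand's. Its place along x (70 to 86 mm in the stand frame) differs each time: the pointer must be level with it along x, within the block's width (5 mm either way).
- lever (a joint): Angle of the cam lever, rad: 0 fully shut (lying along the leg), about 0.24 to 0.32 open at the start, 0.36 the stop. It turns about an upright pin on the collar at x = -32, y = +12 mm in the stand frame; stiff with 0.08 N m of friction, stays where left, and does not move with the leg. Pushing its outer face toward -y shuts it.
- lever_mid (a point): On the outer face (+y when shut) of the lever's flat aluminium paddle, 52 mm from the pivot pin, 41 mm above the table. Paddle 85 mm long from the pin, 8 mm thick, from 26 to 56 mm above the table. Shut, it lies at y = 8 to 16 mm, so leg and lever together are 22 mm thick (y = -6 to +16, middle at y = +5) for a pinch across the stand's y.
There are look-alikes about, which are no part of the job. Leave any blue or brown look-alike of the part that bears tube_mid alone.

How it is judged:
On the way, in this order (a step that is already met when the one before it is completed fails the run):
1. the tall tube stands fully down in the holder hole, let go (horizontal distance between tube_mid and holder_hole below 0.008 m and z of tube_mid in the frame of holder_hole below 0.026 m and angle between tube_mid's own z axis and vertical below 0.12 rad and contact force between the fingers and tall_tube below 0.05 N), for 0.2 s.
2. the fingers hold the leg out with its pointer at the index, the lever still open (x of pointer in the frame of index_mark between -0.005 and 0.005 m and contact force between the fingers and leg above 1 N and value of joint lever above 0.15 rad), for 0.2 s.
3. the lever is fully shut, leg and lever pinched, pointer at the index (x of pointer in the frame of index_mark between -0.005 and 0.005 m and contact force between the fingers and leg above 3 N and contact force between the fingers and lever above 3 N and value of joint lever below 0.04 rad), for 0.2 s.
At the end, for the whole second after the job is handed in: Tall tube upright in the holder hole (foot within 6 mm of the bottom, tilt under 0.12 rad), untouched by the fingers; pointer within 5 mm of the index along the stand's x; lever under 0.04 rad; the fingers press on both leg and lever with more than 3 N, through the last second (all of step 1 and all of step 3); the arm keeps its last pose, push and grip.
It fails at once if the lever is shut while the pointer is well off the index (over 10 mm) (value of joint lever below 0.12 rad and not (x of pointer in the frame of index_mark between -0.01 and 0.01 m)).
It fails at once if a short tube is moved out of its place (distance of any of short_a, short_b from where it was at the start of the episode above 0.02 m).
It fails at once if jar, carton or cup is pushed about (distance of any of jar, carton, cup from where it was at the start of the episode above 0.02 m).
It also fails if it takes over 56 s, if anything falls off the work surface, if the arm or the gripper's body presses on something with over 40 N, if the wrist force passes 120 N, or if a joint passes its speed limit or range.

## Working session

There is one attempt and no reset: what is moved stays moved. The work goes in short steps, Python scripts to look and compute and a tool call to move; the robot and the scene stay as the last step left them, time stands still between calls to the robot, and variables do not carry over. Pictures are saved under pics/ and viewed, at most 10 in all, crops included, and the job is handed in when it is done.

Besides the shell and the picture viewer there is one more tool, called after "Call:" by a JSON object that holds its "api" and its "payload", one argument or row to a line. carry_out: Moves the arm, as the interface text tells. Its arguments: {"type":"object","properties":{"series":{"type":"array","items":{"type":"object","properties":{"tx":{"type":"number"},"ty":{"type":"number"},"tz":{"type":"number"},"rx":{"type":"number"},"ry":{"type":"number"},"rz":{"type":"number"}}}},"fingers":{"type":"number"},"squeeze":{"type":"number"}},"required":["series"]}

```bash
mkdir -p pics; ls
cat > h.py <<'E'
import numpy as np,cv2
from station import readout,camera,ctrl
def grab(n,name=None):
    c=camera(n); np.savez(f'pics/{name or n}.npz',**{k:c[k] for k in c})
    cv2.imwrite(f'pics/{name or n}.png',cv2.cvtColor(c['pixels'],cv2.COLOR_RGB2BGR)); return c
def load(n): return dict(np.load(f'pics/{n}.npz'))
def cloud(c):
    v,u=np.mgrid[:480,:640]; z=c['range_z']
    p=np.dstack([(u-c['cx'])/c['fx']*z,(v-c['cy'])/c['fy']*z,z])
    w=p@np.array(c['orientation']).T+c['xyz']; w[z==0]=np.nan; return w
def rel(p):  # world target -> tool shift mm
    o=readout.get_obs(); return (np.array(o['eef_rot']).T@(np.array(p)-o['ee_pos'])*1000).round(1)
E
python3 - <<'E'
from h import *
for n in('scene','side'):
    c=grab(n); print(n,c['fx'],c['xyz'],np.array(c['orientation']).round(3).tolist())
o=readout.get_obs(); print({k:np.round(v,3).tolist() for k,v in o.items()})
E
```

```text
pics
scene 534.6344902288752 [0.91678841 0.15933197 0.72230335] [[-0.293, 0.823, -0.487], [0.956, 0.255, -0.145], [0.005, -0.508, -0.862]]
side 434.9115524175042 [ 0.4824498  -0.55072349  0.42043337] [[0.995, -0.042, 0.092], [-0.101, -0.474, 0.875], [0.007, -0.879, -0.476]]
{'clock': 0.1, 'joint_pos': [-1.304, 0.351, 1.652, 0.0, 1.139, -0.085], 'joint_velocities': [-0.0, -0.002, -0.001, 0.001, -0.002, 0.001], 'tau': [0.001, -50.683, -29.188, -0.0, 0.003, 0.0], 'ee_pos': [0.189, -0.516, 0.231], 'eef_rot': [[0.939, 0.345, -0.0], [0.345, -0.939, 0.001], [0.0, -0.001, -1.0]], 'contact_force': [0.308, -0.438, -0.355], 'wrist_torque': [0.002, -0.033, 0.011], 'grip_force': 0.0, 'opening': 0.085}
```

View pics/scene.png

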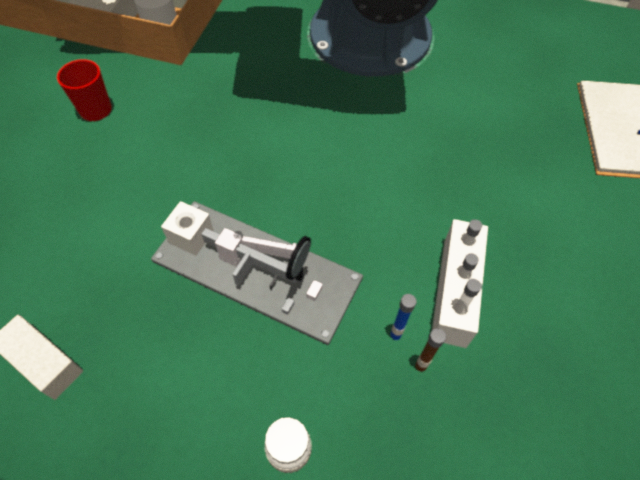

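View pics/side.png

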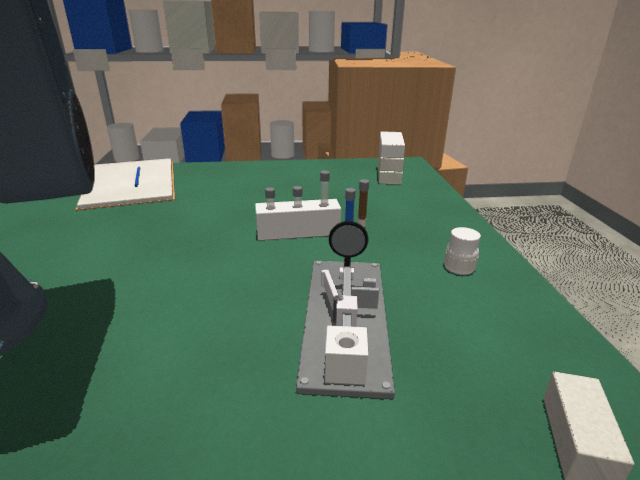

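The candidates for the tall tube in the scene image are rack tubes at (474,229), (470,263) and (472,290), a blue tube at (407,302) and a brown one at (435,340). The rack tube at (472,290), which is (325,178) in the side view, stands out tallest and is clear, so I choose that one. The holder is at (187,222), the tab at (242,265) and the lever at (268,243). Small blocks at (289,306) and (315,290) could both be the index. I'll measure next.

Run:
```python
from h import *
c=load('scene'); w=cloud(c); z=w[...,2]
s=cloud(load('side'))
def rect(P): 
    r=cv2.minAreaRect((P[:,:2]*1000).astype(np.float32)); return np.round(r[0],1),np.round(r[1],1),round(r[2],2)
v,u=np.mgrid[:480,:640]
print('table',np.nanmedian(z[300:320,50:100]), np.nanmedian(s[300:330,150:250,2]))
roi=(u>145)&(u<370)&(v>195)&(v<350)
m=roi&(z>.007)&(z<.03)
lab=cv2.connectedComponentsWithStats(m.astype(np.uint8))
print('plate',rect(w[m]))
h=roi&(z>.056)&(z<.064)&(u<212); print('holder',rect(w[h]),h.sum())
ss=(u>290)&(u<400)&(v>255)&(v<395)
m2=ss&(s[...,2]>.007)&(s[...,2]<.03); print('plate side',rect(s[m2]))
h2=ss&(s[...,2]>.055)&(s[...,2]<.065)&(v>315); print('holder side',rect(s[h2]))
R=(u>430)&(u<495)&(v>215)&(v<350)
r=R&(z>.054)&(z<.066); print('rack',rect(w[r]),np.nanmedian(z[r]))
for a in [(474,226),(470,261),(472,286)]:
    print(a,w[a[1]-3:a[1]+4:3,a[0]-3:a[0]+4:3].reshape(-1,3).round(3).tolist()[:9:2])
rs=(u>250)&(u<345)&(v>195)&(v<225)&(s[...,2]>.054)&(s[...,2]<.066); print('rack side',rect(s[rs]))
cap=(u>315)&(u<335)&(v>168)&(v<182)&(s[...,2]>.1)&(s[...,1]<2); print('cap side',np.nanmedian(s[cap],0),np.nanmax(s[cap][:,2]))
capt=(u>460)&(u<485)&(v>275)&(v<300)&(z>.115); print('cap scene',np.nanmedian(w[capt],0),capt.sum(),np.nanmax(z[capt]))
cv2.imwrite('pics/crop.png',cv2.resize(cv2.cvtColor(np.hstack([c['pixels'][195:345,150:360],c['pixels'][195:345,400:500]]),cv2.COLOR_RGB2BGR),None,fx=2.5,fy=2.5,interpolation=cv2.INTER_CUBIC))
```

```text
table 0.0011364779508558631 -7.64019027366114e-05
plate (array([579.9, -34. ]), array([300.5, 121.5]), 80.57)
holder (array([ 560.9, -147.2]), array([52.2, 51.8]), 80.91) 922
plate side (array([581. , -32.4]), array([303.7, 120.2]), 80.56)
holder side (array([ 562.1, -146.3]), array([54., 50.]), 80.46)
rack (array([525.1, 260.1]), array([172.8,  50.7]), 3.4) 0.06064786734148181
(474, 226) [[0.469, 0.251, 0.1], [0.468, 0.259, 0.101], [0.474, 0.256, 0.101], [0.478, 0.253, 0.099], [0.479, 0.26, 0.103]]
(470, 261) [[0.527, 0.255, 0.102], [0.525, 0.262, 0.102], [0.531, 0.259, 0.102], [0.533, 0.257, 0.096], [0.533, 0.264, 0.1]]
(472, 286) [[0.579, 0.258, 0.13], [0.578, 0.265, 0.131], [0.584, 0.262, 0.132], [0.588, 0.259, 0.131], [0.587, 0.266, 0.132]]
rack side (array([527.1, 261.3]), array([170. ,  55.3]), 3.11)
cap side [0.5814576  0.25852256 0.12293251] 0.13105391688691675
cap scene [0.58386147 0.26255383 0.12977709] 252 0.13343371056575892
```

View pics/crop.png

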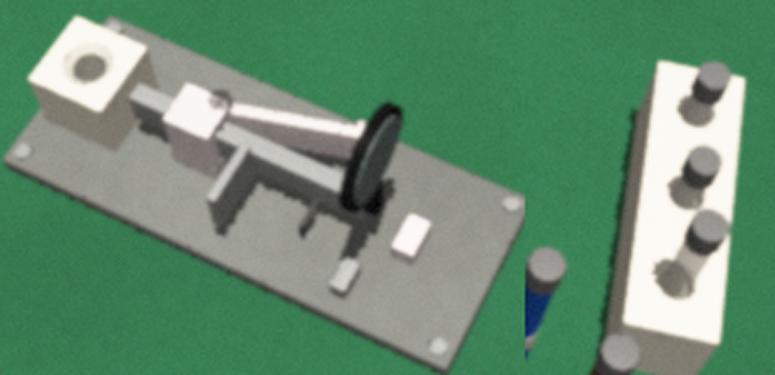

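The crop confirms the tall tube, a clear tube at the near end of the rack. It also shows two small blocks, one grey and one white. I'll put both in the stand frame.

```bash
cat >> h.py <<'E'
A=np.deg2rad(80.6); O=np.array([.5805,-.0332]); SX=np.array([np.cos(A),np.sin(A)]); SY=np.array([-SX[1],SX[0]])
def st(w): d=w[...,:2]-O; return np.dstack([d@SX,d@SY,w[...,2]])*1000
def s2w(x,y,z): return np.r_[O+(SX*x+SY*y)/1000,z/1000]
E
python3 - <<'E'
from h import *
c=load('scene'); S=st(cloud(c)); 
print('holder',s2w(-115,0,60))
v,u=np.mgrid[:480,:640]
def rng(n,m): P=S[m]; print(n,m.sum(),np.nanpercentile(P,[3,50,97],axis=0).round(1).tolist())
z=S[...,2]
rng('grey',(abs(u-289)<9)&(abs(v-306)<9)&(z>20)&(z<28))
rng('white',(abs(u-315)<11)&(abs(v-290)<11)&(z>19)&(z<30))
rng('tab',(abs(u-242)<10)&(abs(v-264)<16)&(z>55)&(S[...,1]<-12))
rng('lens',(abs(u-300)<14)&(abs(v-258)<24)&(z>75))
rng('collar',(abs(u-229)<10)&(abs(v-240)<10)&(z>58))
P=S[(u>235)&(u<298)&(v>230)&(v<260)&(z>52)&(z<60)&(S[...,1]>8)]
print('lever',len(P),np.polyfit(P[:,0],P[:,1],1), P[:,1].max())
rng('pointer',(abs(u-275)<8)&(abs(v-283)<8)&(z>16)&(z<26)&(S[...,1]<-8))
print('rel to tube, tz to z=.16', rel([.582,.2625,.16]))
E
```

```text
holder [ 0.56171751 -0.1466558   0.06      ]
grey 101 [[69.0, -47.1, 21.2], [74.4, -37.5, 24.6], [78.7, -28.2, 26.8]]
white 177 [[90.6, -11.6, 20.5], [97.5, -1.7, 27.3], [103.9, 11.8, 29.6]]
tab 129 [[-7.7, -45.2, 55.6], [-3.8, -29.4, 61.3], [-1.5, -13.3, 63.6]]
lens 596 [[70.5, -28.8, 79.4], [76.6, -4.6, 112.9], [77.8, 25.0, 130.0]]
collar 322 [[-53.0, -13.0, 59.8], [-38.4, 0.2, 62.9], [-26.4, 14.7, 64.9]]
lever 318 [ 0.27282904 19.91270191] 41.0395887751123
pointer 5 [[37.2, -24.9, 19.9], [38.8, -24.6, 22.3], [40.8, -24.2, 24.6]]
rel to tube, tz to z=.16 [ 636.7 -595.5   71.5]
```

The grey block is the index, at stand x≈74 on the -y side, so the leg target is ≈34 mm. The white block at x≈97 is out of range and on the centre line, so it's a decoy. I'll go above the tube and turn to close across the rack.

Call:
{"api": "carry_out", "payload": {
  "series": [
    {"tx": 637, "ty": -595.5, "tz": 45, "rz": 0.296},
    {"tx": 637, "ty": -595.5, "tz": 45, "rz": 0.296},
    {"tx": 637, "ty": -595.5, "tz": 45, "rz": 0.296},
    {"tx": 637, "ty": -595.5, "tz": 45, "rz": 0.296},
    {"tx": 637, "ty": -595.5, "tz": 45, "rz": 0.296},
    {"tx": 637, "ty": -595.5, "tz": 45, "rz": 0.296},
    {"tx": 637, "ty": -595.5, "tz": 45, "rz": 0.296},
    {"tx": 637, "ty": -595.5, "tz": 45, "rz": 0.296},
    {"tx": 637, "ty": -595.5, "tz": 45, "rz": 0.296},
    {"tx": 637, "ty": -595.5, "tz": 45, "rz": 0.296},
    {"tx": 637, "ty": -595.5, "tz": 45, "rz": 0.296},
    {"tx": 637, "ty": -595.5, "tz": 45, "rz": 0.296},
    {"tx": 637, "ty": -595.5, "tz": 45, "rz": 0.296},
    {"tx": 637, "ty": -595.5, "tz": 45, "rz": 0.296},
    {"tx": 637, "ty": -595.5, "tz": 45, "rz": 0.296},
    {"tx": 637, "ty": -595.5, "tz": 45, "rz": 0.296},
    {"tx": 637, "ty": -595.5, "tz": 45, "rz": 0.296},
    {"tx": 637, "ty": -595.5, "tz": 45, "rz": 0.296},
    {"tx": 637, "ty": -595.5, "tz": 45, "rz": 0.296},
    {"tx": 637, "ty": -595.5, "tz": 45, "rz": 0.296}
  ],
  "fingers": -1
}}

```text
invalid input at $.series[0]: expected keys tx, ty, tz, rx, ry, rz
```

Run:
```python
from h import *
c=grab('wrist','w1'); o=readout.get_obs(); print(o['clock'],o['ee_pos'],np.round(o['eef_rot'],3).tolist(),np.round(o['joint_pos'],2)); print(rel([.582,.2625,.073]), c['fx'],c['cx'],c['cy'],c['xyz'],np.round(c['orientation'],3).tolist())
```

```text
0.15 [ 0.18950289 -0.51606786  0.23088745] [[0.939, 0.345, -0.0], [0.345, -0.939, 0.001], [0.0, -0.001, -1.0]] [-1.3   0.35  1.65  0.    1.14 -0.08]
[ 636.7 -595.5  158.4] 371.64829954431775 323.23123986599074 237.70919666068835 [ 0.25543091 -0.49162528  0.3732723 ] [[0.345, -0.902, -0.26], [-0.939, -0.331, -0.095], [-0.001, 0.277, -0.961]]
```

View pics/w1.png

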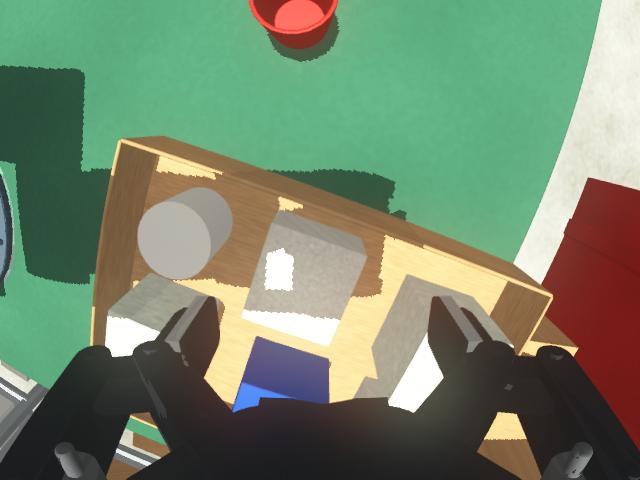

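The move was refused because every row needs all six keys. The wrist view still shows the start position: the bin below and the cup at (295,25).

Call:
{"api": "carry_out", "payload": {
  "series": [
    {"tx": 637, "ty": -595.5, "tz": 45, "rx": 0, "ry": 0, "rz": 0.296},
    {"tx": 637, "ty": -595.5, "tz": 45, "rx": 0, "ry": 0, "rz": 0.296},
    {"tx": 637, "ty": -595.5, "tz": 45, "rx": 0, "ry": 0, "rz": 0.296},
    {"tx": 637, "ty": -595.5, "tz": 45, "rx": 0, "ry": 0, "rz": 0.296},
    {"tx": 637, "ty": -595.5, "tz": 45, "rx": 0, "ry": 0, "rz": 0.296},
    {"tx": 637, "ty": -595.5, "tz": 45, "rx": 0, "ry": 0, "rz": 0.296},
    {"tx": 637, "ty": -595.5, "tz": 45, "rx": 0, "ry": 0, "rz": 0.296},
    {"tx": 637, "ty": -595.5, "tz": 45, "rx": 0, "ry": 0, "rz": 0.296},
    {"tx": 637, "ty": -595.5, "tz": 45, "rx": 0, "ry": 0, "rz": 0.296},
    {"tx": 637, "ty": -595.5, "tz": 45, "rx": 0, "ry": 0, "rz": 0.296},
    {"tx": 637, "ty": -595.5, "tz": 45, "rx": 0, "ry": 0, "rz": 0.296},
    {"tx": 637, "ty": -595.5, "tz": 45, "rx": 0, "ry": 0, "rz": 0.296},
    {"tx": 637, "ty": -595.5, "tz": 45, "rx": 0, "ry": 0, "rz": 0.296},
    {"tx": 637, "ty": -595.5, "tz": 45, "rx": 0, "ry": 0, "rz": 0.296},
    {"tx": 637, "ty": -595.5, "tz": 45, "rx": 0, "ry": 0, "rz": 0.296},
    {"tx": 637, "ty": -595.5, "tz": 45, "rx": 0, "ry": 0, "rz": 0.296},
    {"tx": 637, "ty": -595.5, "tz": 45, "rx": 0, "ry": 0, "rz": 0.296},
    {"tx": 637, "ty": -595.5, "tz": 45, "rx": 0, "ry": 0, "rz": 0.296}
  ],
  "fingers": -1
}}

```text
clock: 2.4
ee_pos: [0.5823, 0.2613, 0.1867]
eef_rot: [[0.999, 0.055, 0.0], [0.055, -0.999, 0.0], [0.0, -0.0, -1.0]]
contact_force: [0.4, 0.1, 1.0]
opening: 0.0852
grip_force: 0.0
```

Run:
```python
from h import *
c=grab('wrist','w1'); o=readout.get_obs(); print(o['clock'],o['ee_pos'],np.round(o['eef_rot'],3).tolist(),np.round(o['joint_pos'],2)); print(rel([.582,.2625,.073]))
# cap in wrist cam: equidistant cloud
v,u=np.mgrid[:480,:640]; a=u-c['cx'];b=v-c['cy'];r=np.hypot(a,b)+1e-9;t=r/c['fx'];z=c['range_z']
p=np.dstack([a/r*np.tan(t)*z,b/r*np.tan(t)*z,z]); w=p@np.array(c['orientation']).T+c['xyz']
for zc,n in((.13,'tall'),(.1,'short')):
    m=(z>0)&(abs(w[...,2]-zc)<.004)&(abs(w[...,1]-.26)<.03)&(abs(w[...,0]-.53)<.09)
    k,l,s,ce=cv2.connectedComponentsWithStats(m.astype(np.uint8))
    for i in range(1,k):
        if s[i,4]>60: P=w[l==i]; print(n,s[i,4],ce[i].round(),(P.max(0)+P.min(0)).round(4)/2)
```

```text
2.45 [0.58233933 0.26148616 0.18671332] [[0.998, 0.055, 0.0], [0.055, -0.998, 0.0], [0.0, -0.0, -1.0]] [ 0.35  0.55  1.45 -0.    1.14  1.87]
[ -0.3  -1.  113.7]
tall 813 [318. 261.] [0.58095 0.26445 0.1288 ]
short 71 [318. 237.] [0.58525 0.265   0.10015]
short 526 [319. 320.] [0.52625 0.2611  0.0987 ]
short 400 [320. 381.] [0.47165 0.2583  0.09855]
```

View pics/w1.png

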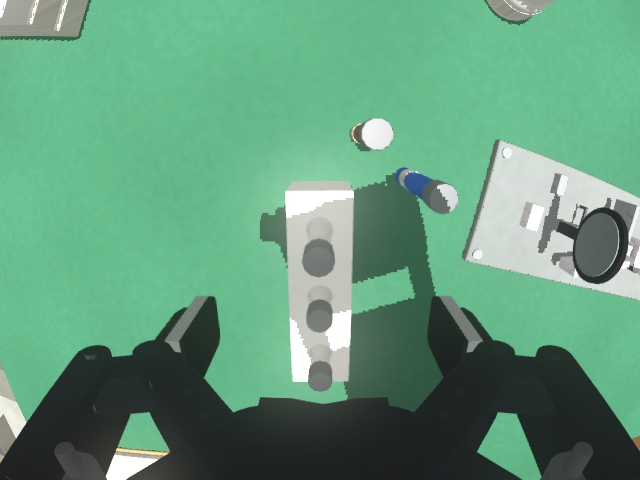

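The wrist view shows the tall grey cap at (318,257), the short caps below it, the blue tube at (440,195) and the brown one at (375,133). I'll check that the blue tube is clear of the open fingers.

Run:
```python
from h import *
w=cloud(load('scene'))
for a in((407,299),(435,337)): print(w[a[1],a[0]].round(3))
```

```text
[0.618 0.19  0.119]
[0.657 0.232 0.12 ]
```

Call:
{"api": "carry_out", "payload": {
  "series": [
    {"tx": -0.5, "ty": -1.5, "tz": 50, "rx": 0, "ry": 0, "rz": 0},
    {"tx": -0.5, "ty": -1.5, "tz": 90, "rx": 0, "ry": 0, "rz": 0},
    {"tx": -0.5, "ty": -1.5, "tz": 113, "rx": 0, "ry": 0, "rz": 0},
    {"tx": -0.5, "ty": -1.5, "tz": 113, "rx": 0, "ry": 0, "rz": 0},
    {"tx": -0.5, "ty": -1.5, "tz": 113, "rx": 0, "ry": 0, "rz": 0}
  ]
}}

```text
clock: 3.08
ee_pos: [0.5824, 0.2637, 0.0746]
eef_rot: [[0.998, 0.056, 0.002], [0.056, -0.998, 0.001], [0.002, -0.001, -1.0]]
contact_force: [0.1, -0.4, -0.1]
opening: 0.0852
grip_force: 0.0
```

Call:
{"api": "carry_out", "payload": {
  "series": [
    {"tx": 0, "ty": 0, "tz": 0, "rx": 0, "ry": 0, "rz": 0},
    {"tx": 0, "ty": 0, "tz": 0, "rx": 0, "ry": 0, "rz": 0},
    {"tx": 0, "ty": 0, "tz": 0, "rx": 0, "ry": 0, "rz": 0},
    {"tx": 0, "ty": 0, "tz": 0, "rx": 0, "ry": 0, "rz": 0},
    {"tx": 0, "ty": 0, "tz": 0, "rx": 0, "ry": 0, "rz": 0},
    {"tx": 0, "ty": 0, "tz": 0, "rx": 0, "ry": 0, "rz": 0},
    {"tx": 0, "ty": 0, "tz": 0, "rx": 0, "ry": 0, "rz": 0},
    {"tx": 0, "ty": 0, "tz": 0, "rx": 0, "ry": 0, "rz": 0}
  ],
  "fingers": 1,
  "squeeze": 30
}}

```text
clock: 4.08
ee_pos: [0.5819, 0.2638, 0.0735]
eef_rot: [[0.998, 0.056, 0.0], [0.056, -0.998, 0.0], [0.0, -0.0, -1.0]]
contact_force: [-0.3, -0.4, 3.5]
opening: 0.0153
grip_force: 29.2
```

Gripped at 15.3 mm. Next I lift clear of the lens, carry over to the holder, and turn so tool x = stand +x.

Call:
{"api": "carry_out", "payload": {
  "series": [
    {"tx": 0, "ty": 0, "tz": -40, "rx": 0, "ry": 0, "rz": 0},
    {"tx": 0, "ty": 0, "tz": -80, "rx": 0, "ry": 0, "rz": 0},
    {"tx": 0, "ty": 0, "tz": -120, "rx": 0, "ry": 0, "rz": 0},
    {"tx": 0, "ty": 0, "tz": -155, "rx": 0, "ry": 0, "rz": 0},
    {"tx": -4, "ty": 40, "tz": -155, "rx": 0, "ry": 0, "rz": -0.12},
    {"tx": -9, "ty": 85, "tz": -155, "rx": 0, "ry": 0, "rz": -0.28},
    {"tx": -14, "ty": 130, "tz": -155, "rx": 0, "ry": 0, "rz": -0.44},
    {"tx": -19, "ty": 180, "tz": -155, "rx": 0, "ry": 0, "rz": -0.6},
    {"tx": -24, "ty": 230, "tz": -155, "rx": 0, "ry": 0, "rz": -0.76},
    {"tx": -29, "ty": 280, "tz": -155, "rx": 0, "ry": 0, "rz": -0.92},
    {"tx": -35, "ty": 330, "tz": -155, "rx": 0, "ry": 0, "rz": -1.08},
    {"tx": -40, "ty": 375, "tz": -155, "rx": 0, "ry": 0, "rz": -1.23},
    {"tx": -43, "ty": 400, "tz": -155, "rx": 0, "ry": 0, "rz": -1.351},
    {"tx": -43, "ty": 408.5, "tz": -155, "rx": 0, "ry": 0, "rz": -1.351},
    {"tx": -43, "ty": 408.5, "tz": -155, "rx": 0, "ry": 0, "rz": -1.351},
    {"tx": -43, "ty": 408.5, "tz": -155, "rx": 0, "ry": 0, "rz": -1.351}
  ]
}}

```text
clock: 6.08
ee_pos: [0.5617, -0.1455, 0.2282]
eef_rot: [[0.164, 0.986, -0.0], [0.986, -0.164, 0.0], [0.0, -0.0, -1.0]]
contact_force: [-0.3, 0.3, -0.3]
opening: 0.0154
grip_force: 29.6
```

Run:
```python
from h import *
c=grab('side','s2'); o=readout.get_obs(); print(o['clock'],o['ee_pos'],np.round(o['eef_rot'],3).tolist(),np.round(o['joint_pos'],2),o['opening'])
print(rel(s2w(-115,0,83)))
w=cloud(c); print('tube low',[w[v,330:365][(w[v,330:365,2]>.1)&(w[v,330:365,1]>-.17)&(w[v,330:365,1]<-.12)].mean(0).round(4).tolist() for v in range(190,270,8)])
b=cloud(grab('scene','c2'));
d=c['pixels'].copy(); cv2.imwrite('pics/s2c.png',cv2.resize(cv2.cvtColor(d[100:400,230:460],cv2.COLOR_RGB2BGR),None,fx=2,fy=2))
```

```text
6.125 [ 0.56170429 -0.14553454  0.22826862] [[0.163, 0.987, -0.0], [0.987, -0.163, 0.0], [0.0, -0.0, -1.0]] [-0.33  0.41  1.57  0.    1.16 -0.17] 0.015301737511528475
[ -1.1   0.2 145.3]
tube low [[0.5556, -0.152, 0.2582], [0.5561, -0.1519, 0.2495], [0.5564, -0.1521, 0.2409], [0.5598, -0.1529, 0.2321], [0.5616, -0.1512, 0.2222], [0.5609, -0.1512, 0.2129], [0.5612, -0.1519, 0.2037], [0.5613, -0.1513, 0.1937], [0.5612, -0.1511, 0.1837], [0.5612, -0.1507, 0.1733]]
```

View pics/s2c.png

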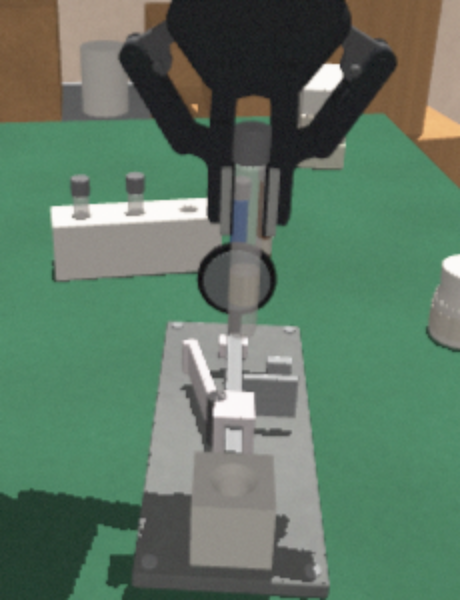

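The side view shows the tube held upright (crop ~(245,210)) and the holder mouth at (235,480). I lower it with a small correction.

Call:
{"api": "carry_out", "payload": {
  "series": [
    {"tx": -1.5, "ty": 0.5, "tz": 40, "rx": 0, "ry": 0, "rz": 0},
    {"tx": -1.5, "ty": 0.5, "tz": 75, "rx": 0, "ry": 0, "rz": 0},
    {"tx": -1.5, "ty": 0.5, "tz": 95, "rx": 0, "ry": 0, "rz": 0},
    {"tx": -1.5, "ty": 0.5, "tz": 105, "rx": 0, "ry": 0, "rz": 0},
    {"tx": -1.5, "ty": 0.5, "tz": 112, "rx": 0, "ry": 0, "rz": 0},
    {"tx": -1.5, "ty": 0.5, "tz": 119, "rx": 0, "ry": 0, "rz": 0},
    {"tx": -1.5, "ty": 0.5, "tz": 126, "rx": 0, "ry": 0, "rz": 0},
    {"tx": -1.5, "ty": 0.5, "tz": 133, "rx": 0, "ry": 0, "rz": 0},
    {"tx": -1.5, "ty": 0.5, "tz": 139, "rx": 0, "ry": 0, "rz": 0},
    {"tx": -1.5, "ty": 0.5, "tz": 144, "rx": 0, "ry": 0, "rz": 0},
    {"tx": -1.5, "ty": 0.5, "tz": 144, "rx": 0, "ry": 0, "rz": 0}
  ]
}}

```text
clock: 7.55
ee_pos: [0.5617, -0.1481, 0.084]
eef_rot: [[0.163, 0.987, -0.0], [0.987, -0.163, 0.0], [0.0, -0.0, -1.0]]
contact_force: [-0.9, 1.8, -1.2]
opening: 0.0153
grip_force: 29.6
```

Call:
{"api": "carry_out", "payload": {
  "series": [
    {"tx": 0, "ty": 0, "tz": 0, "rx": 0, "ry": 0, "rz": 0},
    {"tx": 0, "ty": 0, "tz": 0, "rx": 0, "ry": 0, "rz": 0},
    {"tx": 0, "ty": 0, "tz": 0, "rx": 0, "ry": 0, "rz": 0},
    {"tx": 0, "ty": 0, "tz": 0, "rx": 0, "ry": 0, "rz": 0},
    {"tx": 0, "ty": 0, "tz": 0, "rx": 0, "ry": 0, "rz": 0},
    {"tx": 0, "ty": 0, "tz": 0, "rx": 0, "ry": 0, "rz": 0},
    {"tx": 0, "ty": 0, "tz": 0, "rx": 0, "ry": 0, "rz": 0},
    {"tx": 0, "ty": 0, "tz": 0, "rx": 0, "ry": 0, "rz": 0},
    {"tx": 0, "ty": 0, "tz": -30, "rx": 0, "ry": 0, "rz": 0},
    {"tx": 0, "ty": 0, "tz": -60, "rx": 0, "ry": 0, "rz": 0},
    {"tx": 0, "ty": 0, "tz": -90, "rx": 0, "ry": 0, "rz": 0},
    {"tx": 0, "ty": 0, "tz": -90, "rx": 0, "ry": 0, "rz": 0}
  ],
  "fingers": -1
}}

```text
clock: 9.05
ee_pos: [0.5628, -0.1484, 0.1764]
eef_rot: [[0.163, 0.987, 0.004], [0.987, -0.163, -0.001], [-0.001, 0.004, -1.0]]
contact_force: [-0.8, 0.6, 0.3]
opening: 0.085
grip_force: 0.0
```

Run:
```python
from h import *
v,u=np.mgrid[:480,:640]
for n in('scene','side'):
    c=grab(n,n+'3'); S=st(cloud(c))
    m=(abs(S[...,0]+115)<25)&(abs(S[...,1])<25)&(S[...,2]>115)&(S[...,2]<150)
    P=S[m]; print(n,len(P),np.nanpercentile(P,[2,50,98],axis=0).round(1).tolist())
o=readout.get_obs(); print(o['clock'],o['ee_pos'],o['opening'])
print(rel(s2w(-26,12,80)),rel(s2w(-26,12,22)))
```

```text
scene 259 [[-123.9, -9.0, 116.5], [-113.8, -2.8, 138.7], [-107.8, 8.4, 142.5]]
side 381 [[-125.6, -9.2, 115.7], [-122.0, -0.4, 133.2], [-109.1, 8.0, 140.6]]
9.15 [ 0.56160992 -0.14803579  0.17389809] 0.0855300514038956
[ 90.4 -12.1  93.9] [ 90.4 -12.1 151.9]
```

The tube top is at 140 mm and centred, so it's fully down. Now I bring the open fingers over the collar/tab gap and lower them.

Call:
{"api": "carry_out", "payload": {
  "series": [
    {"tx": 40, "ty": -5, "tz": 0, "rx": 0, "ry": 0, "rz": 0},
    {"tx": 90, "ty": -12, "tz": 0, "rx": 0, "ry": 0, "rz": 0},
    {"tx": 90, "ty": -12, "tz": 40, "rx": 0, "ry": 0, "rz": 0},
    {"tx": 90, "ty": -12, "tz": 80, "rx": 0, "ry": 0, "rz": 0},
    {"tx": 90, "ty": -12, "tz": 110, "rx": 0, "ry": 0, "rz": 0},
    {"tx": 90, "ty": -12, "tz": 135, "rx": 0, "ry": 0, "rz": 0},
    {"tx": 90, "ty": -12, "tz": 150, "rx": 0, "ry": 0, "rz": 0},
    {"tx": 90, "ty": -12, "tz": 150, "rx": 0, "ry": 0, "rz": 0},
    {"tx": 90, "ty": -12, "tz": 150, "rx": 0, "ry": 0, "rz": 0}
  ]
}}

```text
clock: 10.28
ee_pos: [0.5651, -0.0575, 0.025]
eef_rot: [[0.163, 0.987, 0.001], [0.987, -0.163, -0.0], [-0.0, 0.001, -1.0]]
contact_force: [0.6, -0.4, 0.5]
opening: 0.0852
grip_force: 0.0
```

Run:
```python
from h import *
o=readout.get_obs(); print(o['clock'],st(np.array(o['ee_pos'])),o['contact_force'],o['opening'])
grab('wrist','w4'); c=grab('scene','c4'); cv2.imwrite('pics/c4c.png',cv2.resize(cv2.cvtColor(np.hstack([c['pixels'][170:350,140:370],grab('side','s4')['pixels'][215:395,280:420]]),cv2.COLOR_RGB2BGR),None,fx=2.1,fy=2.1))
```

```text
10.275 [[[-26.4407876   11.21796739  24.95817046]]] [ 0.61677819 -0.44774092  0.50812401] 0.08523849508206402
```

View pics/c4c.png

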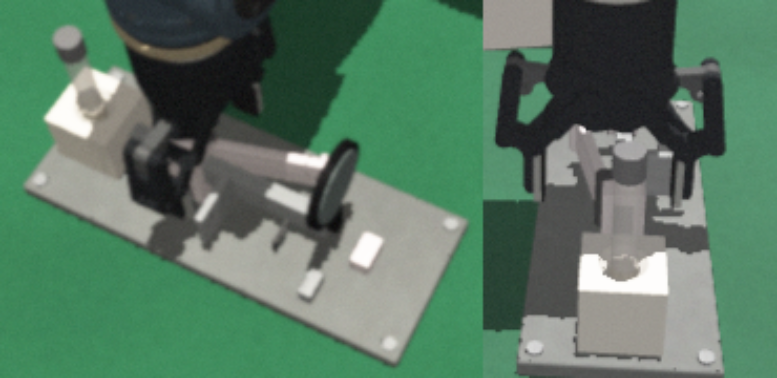

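The tall tube stands in the holder, and the near finger sits between the collar and the tab at crop ~(180,195). I push toward +x.

Call:
{"api": "carry_out", "payload": {
  "series": [
    {"tx": 6, "ty": 0, "tz": 0, "rx": 0, "ry": 0, "rz": 0},
    {"tx": 12, "ty": 0, "tz": 0, "rx": 0, "ry": 0, "rz": 0},
    {"tx": 18, "ty": 0, "tz": 0, "rx": 0, "ry": 0, "rz": 0},
    {"tx": 24, "ty": 0, "tz": 0, "rx": 0, "ry": 0, "rz": 0},
    {"tx": 30, "ty": 0, "tz": 0, "rx": 0, "ry": 0, "rz": 0},
    {"tx": 36, "ty": 0, "tz": 0, "rx": 0, "ry": 0, "rz": 0},
    {"tx": 40, "ty": 0, "tz": 0, "rx": 0, "ry": 0, "rz": 0},
    {"tx": 40, "ty": 0, "tz": 0, "rx": 0, "ry": 0, "rz": 0},
    {"tx": 40, "ty": 0, "tz": 0, "rx": 0, "ry": 0, "rz": 0}
  ]
}}

```text
clock: 11.55
ee_pos: [0.5713, -0.018, 0.0243]
eef_rot: [[0.163, 0.987, 0.0], [0.987, -0.163, -0.0], [0.0, 0.0, -1.0]]
contact_force: [1.4, -4.5, 2.1]
opening: 0.0857
grip_force: 2.0
```

```bash
cat > meas.py <<'E'
from h import *
import sys
k=sys.argv[1]
o=readout.get_obs(); print(o['clock'],st(np.array(o['ee_pos'])).round(1),np.round(o['contact_force'],1),o['opening'],o['grip_force'])
c=grab('scene','c'+k); S=st(cloud(c)); z=S[...,2]
def rng(n,m): P=S[m]; print(n,m.sum(),np.nanpercentile(P,[3,50,97],axis=0).round(1).tolist() if m.any() else '')
X,Y=S[...,0],S[...,1]
rng('lens',(X>60)&(X<135)&(abs(Y)<32)&(z>85)&(z<135))
rng('pointer',(X>45)&(X<100)&(Y<-10)&(Y>-27)&(z>16)&(z<27))
rng('index',(X>60)&(X<90)&(Y<-28)&(Y>-50)&(z>21)&(z<28))
rng('tab',(X>10)&(X<60)&(Y<-12)&(Y>-48)&(z>56)&(z<65))
m=(X>-10)&(X<60)&(Y>8)&(Y<45)&(z>50)&(z<60)
if m.sum()>20: print('lever',m.sum(),np.polyfit(X[m],Y[m],1))
cv2.imwrite(f'pics/z{k}.png',cv2.resize(cv2.cvtColor(c['pixels'][190:350,170:370],cv2.COLOR_RGB2BGR),None,fx=3.5,fy=3.5,interpolation=cv2.INTER_CUBIC))
E
python3 meas.py 5
```

```text
11.55 [[[13.5 11.6 24.3]]] [ 1.4 -4.5  2.1] 0.08565265533381196 1.9814731925725937
lens 520 [[102.0, -29.5, 87.9], [107.8, -6.1, 115.8], [109.5, 23.8, 129.9]]
pointer 26 [[66.3, -25.5, 16.5], [93.1, -11.5, 23.2], [98.9, -10.4, 26.5]]
index 102 [[69.6, -47.4, 21.7], [74.4, -37.9, 24.8], [78.9, -28.7, 26.6]]
tab 146 [[19.0, -44.9, 56.3], [26.9, -32.8, 61.6], [30.0, -14.2, 64.1]]
lever 204 [ 0.30066351 18.56492693]
```

View pics/z5.png

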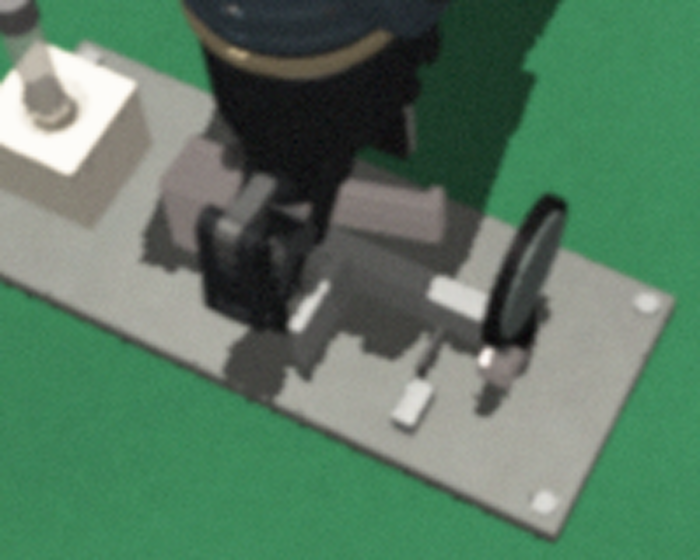

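The pointer at crop (430,350) is just short of the index at (412,402). The leg is out ≈31.4 mm and needs +3 mm, which I then hold.

Call:
{"api": "carry_out", "payload": {
  "series": [
    {"tx": 1.5, "ty": 0, "tz": 0, "rx": 0, "ry": 0, "rz": 0},
    {"tx": 3, "ty": 0, "tz": 0, "rx": 0, "ry": 0, "rz": 0},
    {"tx": 3, "ty": 0, "tz": 0, "rx": 0, "ry": 0, "rz": 0},
    {"tx": 3, "ty": 0, "tz": 0, "rx": 0, "ry": 0, "rz": 0},
    {"tx": 3, "ty": 0, "tz": 0, "rx": 0, "ry": 0, "rz": 0},
    {"tx": 3, "ty": 0, "tz": 0, "rx": 0, "ry": 0, "rz": 0}
  ]
}}

```text
clock: 12.35
ee_pos: [0.5718, -0.015, 0.0243]
eef_rot: [[0.163, 0.987, 0.0], [0.987, -0.163, -0.0], [-0.0, 0.0, -1.0]]
contact_force: [1.7, -4.3, 1.0]
opening: 0.0854
grip_force: 2.3
```

```bash
python3 meas.py 6
```

```text
12.35 [[[16.5 11.6 24.3]]] [ 1.7 -4.3  1. ] 0.08539381061180995 2.251877635717392
lens 517 [[104.9, -29.4, 87.6], [110.6, -5.9, 115.9], [112.4, 24.6, 130.2]]
pointer 26 [[56.9, -25.5, 16.1], [93.6, -11.3, 22.2], [98.6, -10.3, 26.4]]
index 101 [[69.4, -47.4, 21.7], [74.5, -37.8, 24.5], [78.9, -28.7, 26.7]]
tab 143 [[21.9, -44.8, 56.7], [29.8, -33.0, 61.1], [32.8, -14.3, 63.9]]
lever 184 [ 0.30574518 18.40928415]
```

Leg ≈34.3 mm, pointer on the index. Close now while shifting the grip centre to y=+5.

Call:
{"api": "carry_out", "payload": {
  "series": [
    {"tx": 0, "ty": 2, "tz": 0, "rx": 0, "ry": 0, "rz": 0},
    {"tx": 0, "ty": 4, "tz": 0, "rx": 0, "ry": 0, "rz": 0},
    {"tx": 0, "ty": 6.5, "tz": 0, "rx": 0, "ry": 0, "rz": 0},
    {"tx": 0, "ty": 6.5, "tz": 0, "rx": 0, "ry": 0, "rz": 0},
    {"tx": 0, "ty": 6.5, "tz": 0, "rx": 0, "ry": 0, "rz": 0},
    {"tx": 0, "ty": 6.5, "tz": 0, "rx": 0, "ry": 0, "rz": 0},
    {"tx": 0, "ty": 6.5, "tz": 0, "rx": 0, "ry": 0, "rz": 0},
    {"tx": 0, "ty": 6.5, "tz": 0, "rx": 0, "ry": 0, "rz": 0},
    {"tx": 0, "ty": 6.5, "tz": 0, "rx": 0, "ry": 0, "rz": 0},
    {"tx": 0, "ty": 6.5, "tz": 0, "rx": 0, "ry": 0, "rz": 0}
  ],
  "fingers": 1,
  "squeeze": 40
}}

```text
clock: 13.65
ee_pos: [0.578, -0.0159, 0.0244]
eef_rot: [[0.163, 0.987, -0.0], [0.987, -0.163, 0.0], [0.0, -0.001, -1.0]]
contact_force: [-0.5, -3.8, 4.9]
opening: 0.0208
grip_force: 42.1
```

```bash
python3 meas.py 7
```

```text
13.65 [[[16.6  5.3 24.4]]] [-0.5 -3.8  4.9] 0.020831602410280453 42.07687251269817
lens 520 [[105.1, -29.5, 87.5], [110.8, -6.2, 116.1], [112.6, 24.3, 130.1]]
pointer 26 [[62.9, -25.2, 16.0], [91.4, -11.3, 22.2], [98.7, -10.2, 26.9]]
index 93 [[69.0, -46.6, 21.5], [74.3, -38.2, 24.5], [78.8, -28.8, 27.2]]
tab 129 [[23.1, -45.1, 57.0], [30.6, -28.2, 61.2], [33.1, -12.6, 64.1]]
lever 169 [5.63821308e-03 1.17431355e+01]
```

View pics/z7.png

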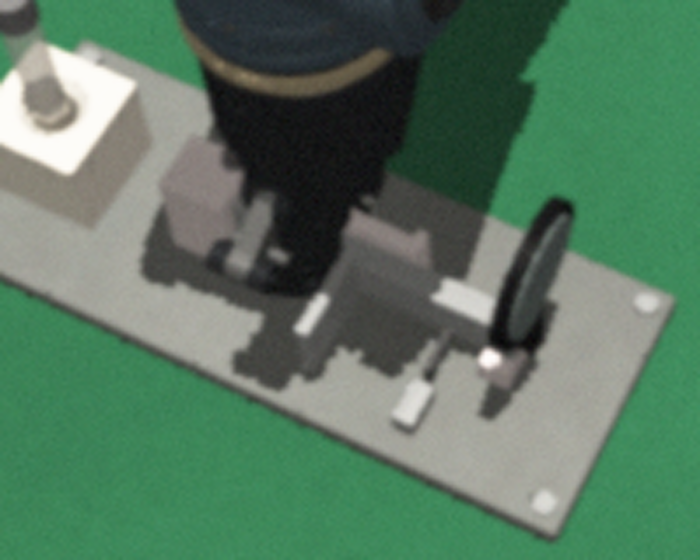

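The lever lies along the leg (slope 0.006), the opening is 21 mm at 42 N grip, and the pointer at crop (432,352) is level with the index. Leg ≈34.5 mm. Handing in.

Call:
{"api": "carry_out", "payload": {
  "series": [
    {"tx": 0, "ty": 0, "tz": 0, "rx": 0, "ry": 0, "rz": 0},
    {"tx": 0, "ty": 0, "tz": 0, "rx": 0, "ry": 0, "rz": 0},
    {"tx": 0, "ty": 0, "tz": 0, "rx": 0, "ry": 0, "rz": 0}
  ]
}}

```text
clock: 14.08
ee_pos: [0.578, -0.0159, 0.0244]
eef_rot: [[0.163, 0.987, -0.001], [0.987, -0.163, 0.0], [0.0, -0.001, -1.0]]
contact_force: [-0.1, -4.0, 6.4]
opening: 0.0207
grip_force: 42.1
```

```bash
python3 -c "
from h import *
print(ctrl.job_done())"
```

```text
the job is handed in; nothing more can be done
None
```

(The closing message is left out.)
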